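# Seat the pin of a cam lift and hold its lever at the top

## Robot

A 7-joint arm with a two-finger parallel gripper is mounted at the origin on a cart in front of the work surface, level with it; the furniture and walls round the work are solid. World frame = base frame: x ahead of the robot, y to its left, z up, the work surface at z = 0. Lengths are in m, angles in rad, forces in N, time in s.
With the tool pointing down it reaches from about 0.4 to 0.85 m from the base axis. Payload 10.4 kg.
Tool frame: the origin (TCP) lies at the very end of the fingers, on their centre line; the grasp point (between the pads) lies 19 mm behind it; z points along the fingers, y is the line along which they close (so a half turn about z gives the same grasp; the last joint's range is limited). The gripper opens to 85 mm and grips with 20 to 120 N. Pads are 22 mm wide; open, the fingers measure 114 mm over their backs; the gripper's body (76 mm by 85 mm) begins 54 mm behind the grasp point. The pads swing forward as they close: fully open they stand 13 mm farther back than shut.
Start: joints at [-0.023, 0.332, -0.065, 1.46, 0.022, 1.35, -0.088], TCP at [0.625, 0, 0.231] pointing down, gripper open.
Joint ranges: [-2.6, 2.6], [-0.5, 2.12], [-1.47, 1.34], [0.16, 2.42], [-1.27, 4.41], [0.06, 2.06], [-2.6, 2.6]. Speed limits (rad/s): [2.22, 2.22, 2.79, 2.79, 3.14, 3.14, 3.14].

## Interface

Orientations are given as a unit quaternion [x, y, z, w].
In Python, from workcell import manip gives the robot as it stands.
- The arm moves only by the tool move_tool, called after "Emit:" as name(argument=value, ...), one argument or row to a line, values as JSON. Schema: {"type":"object","properties":{"motion":{"type":"string"},"clamp_n":{"type":"number"},"only":{"type":"string"},"quiet":{"type":"boolean"},"lines":{"type":"string"}},"required":["motion"],"additionalProperties":false}. motion is a string of 1 to 20 rows, parted by semicolons, with the numbers parted by spaces; each row has 7 numbers: a rotation vector rx, ry, rz in normalised numbers (1 is 180 degrees), then dx, dy, dz in fractions of the full range, 1 being 1 m, then the opening from 0.0 (shut) to 1.0 (fully open); each row is the pose to reach, as a shift and turn from the pose commanded when the call began, along the tool's axes at that moment; what a row does not reach only later rows make up. A row lasts 1/8 s, in which the tool goes at most 0.0625 m and 0.188 rad, less where a joint would pass 70% of its speed; a pose out of reach is approached as far as the arm can. The fingers move at their own pace and stop on an object; clamp_n is the grip in N (left out, the last holds). Time passes only in rows, so rows that do not move let the fingers close. The tool returns the time, the measured TCP pose, the force, the opening and the grip force at its end. only (a regular expression) keeps the lines of the reply that match it, lines (a string "A,B") keeps lines A to B, and quiet returns only ok. Shift and turn numbers lie between -1 and 1, and a call with a number outside is refused. Input that does not fit is refused with a message, and nothing moves.
- manip.get_obs(): the state, without advancing time (a new reading comes with each control period).
- manip.camera(name): name is "side" or "top"; returns the picture (480x640x3 uint8, blue, green, red); there is no depth.
- manip.calibration(name): a dict with "fx", "fy", "cx", "cy" (pixels), "k1" (the pictures are not rectified: a ray, as slopes to the right and down, at radius r is drawn at 1 + k1 r^2 times it, then the intrinsics apply), "world_from_camera" (4x4, takes a point from camera to world coordinates). Camera axes: x right, y up, looking along -z (the intrinsics and any distortion apply to the point x, -y, -z); pixel columns grow to the right and rows downward; lengths in m; the calibration is good to about 2 mm. A picture is of the moment at which its call begins. calibration takes no time and is no camera call.
- manip.hand_in(): hands the job in; it is judged then, once.
Trained networks look in the newest picture that a camera, given by its name, has taken for a name from the list of things; names that differ only in an ending like _2 or _b are one class to them, and where a whole thing is asked for, a point or a joint stands for the part that bears it (a point fixed in the world has none). Each returns a list of dicts, best first, with "confidence" (0 to 1); they miss things now and then, are a little off and sometimes report something else, mostly with a low value. They report only what shows in the picture. A call takes as long as a camera call. They do not tell look-alikes from the thing itself.
- manip.outline_of(camera, thing): "mask" (480x640 bool, what is visible of it) and "bbox" ([left, top, right, bottom] in pixels, round what is visible of it).
The state is a dict: "clock": time; "joint_pos": joint angles; "joint_velocities": joint speeds; "tau": joint torques, N m; "position": TCP position; "ee_rot": TCP orientation; "ft_force": force on the tool from outside, world axes, zero at the start; "torque": the same for the moment, N m; "grip_width": opening from 0.0 (shut) to 1.0 (fully open); "grasp_force": force on a finger pad.
Only numpy, scipy, OpenCV 4.12 (cv2) and the standard library are available. Lean on these libraries where they do the work, as an engineer would, in place of code of your own. Each camera call takes 0.05 s, during which the arm holds its last target. There are 200 camera calls.

## Task

The steel spring pin at the front of the vial lift has worked up: take the mallet, knock the pin fully home with it, and set the mallet down on the worktop clear of the lift. Only then take the red grip of the cam lever and swing the lever up to the cam's highest lift point, lever straight up, keeping the amber vial standing on its table; the lever springs back if released, so finish while still holding it there. Leave the bottles and other things around alone.

Things in the scene. Friction and masses are not known exactly. Their poses are not given: they have to be found in the camera images.
- cam_lift: Cam lift for vials, fixed: grey base 12 mm thick, x -60..105, y -110..70 mm in its own frame; cheek and lifting table (x -44..64, y +-35) mid; black fork sensor 197 mm high at the back (x 19..105, y +-50). Origin on the worktop; own x points away from the robot, y left, z up. The cam lever's pivot axis runs along x through (0, 0, 66) mm; the spring pin stands at (-40, -90) mm.
- cam_lever (a joint): Turn of the steel cam lever about the lift's x axis, rad: 0 at the low stop (start: it points to the lift's left, +y, 10 degrees above level); 1.40 when straight up, the cam's highest lift point (table 13 mm higher); beyond, up to 2.3, the table sinks again. A return spring (0.15 N m at 0, 0.36 at 1.40, plus the load) swings it down when let go.
- lever_knob: Red grip at the lever's end, a cylinder 22 mm in diameter, 44 mm long, lying along the lift's x axis; it revolves freely, so it can stay pinched while the lever swings. Origin: its centre, 100 mm from the pivot axis, at x = -82 mm in the lift's frame, 83 mm above the worktop at the start and 166 mm at the top. The lever rod, 11 mm thick, lies 31 mm behind it (+x).
- table_top (a point): Middle of the lifting table's top inside the white rim (rim 62 mm across, 8 mm high); 103 mm above the worktop at the start, 116 mm at the highest lift point.
- sample_vial: Loose amber vial with a black cap, 44 mm across, 79 mm tall, standing on the lifting table inside the rim; origin at the centre of its underside.
- spring_pin: Steel spring pin, 9 mm thick with a flat head 15 mm across and 4 mm thick, upright in a boss on the lift; it slides down 14 mm until its head sits on the boss. Origin on its axis, 18 mm under the top of its head. It starts fully up or up to 3 mm down. It is stiff (takes 5 to 7 N) and stays where it is driven.
- pin_top (a point): Middle of the top of the pin's head (head 15 mm across, 4 mm thick), 60 mm above the worktop when the pin is fully up, 46 mm when it is home. The boss under it is 20 mm across and 42 mm high above the worktop.
- mallet: Mallet of 240 to 340 g standing on its head. Head: upright cylinder 44 mm across, 64 mm tall, black rubber face below, red face above. Handle: level wooden bar 18 mm wide, 22 mm high, axis 32 mm above the lower face, along own -x (towards the robot) to 136 mm from the head's axis. Origin: centre of the lower face. Grip the handle about 55 mm from the head's axis. It stands by itself.
- mallet_head (a point): Centre of the mallet's head, 32 mm above the worktop when it stands on a face, 22 mm when it lies.
- hood_sash: Fixed sash of the fume hood between robot and worktop; its origin is at x 0.290, y -0.435, z 0.030. A rail runs along y at x 0.27 to 0.33, top at z 0.146; at the right, from y -0.675 outward, glass panes stand on it up to z 0.87 (front face at x 0.287), close to the gripper's starting place: move back or left first.
- amber_yellow: Bystander: small amber bottle with a yellow cap, 52 x 108 mm.
- amber_purple: Bystander: amber bottle with a purple cap, 68 x 168 mm.
- tape_yellow: Bystander: roll of yellow tape, 88 x 24 mm, lying flat.
- red_vial: Bystander: white vial with a red cap, 27 x 53 mm.
- vial_3: Bystander: clear vial with a red cap, 22 x 48 mm.
- joint_clip_0: Bystander: green plastic joint clip, 29 x 26 x 14 mm.
- stopper: Bystander: red rubber stopper, 34 x 28 mm.
Mind the look-alikes: they are no part of the job. Leave any pink or turquoise look-alike of the sample_vial alone. Of the things that look like the mallet, the larger one is meant.

How it is judged:
On the way, in this order (a step that is already met when the one before it is completed fails the run):
1. the mallet, held in the gripper, drives the pin home (height (world z) of pin_top below 0.0475 m and contact force between the fingers and mallet above 1 N and horizontal distance between mallet and pin_top below 0.04 m), for 0.1 s.
2. the mallet is set down on the worktop and let go, with the lever still down (height (world z) of mallet_head below 0.042 m and linear speed of mallet below 0.03 m/s and contact force between the fingers and mallet below 0.1 N and contact force between mallet and cam_lift below 0.1 N and value of joint cam_lever below 0.3 rad), for 0.2 s.
At the end, for the whole second after the job is handed in: The gripper holds the lever by its red grip, still, within 0.15 rad of straight up (joint 1.25 to 1.55); pin home (head top 47.5 mm or less above worktop); vial upright on the table inside the rim, untouched by the robot; mallet at rest on the worktop clear of the lift (height (world z) of table_top above 0.114 m and value of joint cam_lever between 1.25 and 1.55 rad and contact force between the fingers and lever_knob above 1 N and velocity of joint cam_lever between -0.1 and 0.1 rad/s and height (world z) of pin_top below 0.0475 m and angle between sample_vial's own z axis and vertical below 0.15 rad and horizontal distance between sample_vial and table_top below 0.012 m and z of sample_vial in the frame of table_top between -0.004 and 0.006 m and contact force between each of the arm, the fingers and sample_vial below 0.2 N and height (world z) of mallet_head below 0.042 m and linear speed of mallet below 0.03 m/s and contact force between anything else and mallet above 0.5 N and contact force between mallet and cam_lift below 0.1 N); the arm keeps its last pose, push and grip.
It fails at once if the lever is raised before the pin is home (not (height (world z) of pin_top below 0.0475 m) and value of joint cam_lever above 0.3 rad).
It fails at once if the robot pushes the pin itself instead of using the mallet (contact force between any of the fingers, the arm and spring_pin above 1 N).
It fails at once if the vial tips over (angle between sample_vial's own z axis and vertical above 0.5 rad).
It fails at once if a bystander is moved by more than 3 cm (distance of any of amber_yellow, amber_purple, tape_yellow, red_vial, vial_3, joint_clip_0, stopper from where it was at the start of the episode above 0.03 m).
It also fails if it takes over 64 s, if anything falls off the work surface, if the arm or the gripper's body presses on something with over 40 N, if the wrist force passes 120 N, or if a joint passes its speed limit or range.

## Working session

There is one attempt and no reset: what is moved stays moved. The work goes in short steps, Python scripts to look and compute and a tool call to move; the robot and the scene stay as the last step left them, time stands still between calls to the robot, and variables do not carry over. Pictures are saved under pics/ and viewed, at most 10 in all, crops included, and the job is handed in when it is done.

```bash
mkdir -p pics; ls
```

Run:
```python
from workcell import manip
import cv2
for c in("side","top"):
    im=manip.camera(c);cv2.imwrite(f"pics/{c}0.png",im)
    k=manip.calibration(c);print(c,k)
    for t in("cam_lift","lever_knob","sample_vial","spring_pin","mallet"):
        print(t,[(round(d["confidence"],2),d["bbox"]) for d in manip.outline_of(c,t)])
print(manip.get_obs())
```

```text
pics
side {'fx': 487.53529858990845, 'fy': 487.53529858990845, 'cx': 321.3015078942187, 'cy': 240.71311843798455, 'k1': -0.009009124897000235, 'world_from_camera': array([[ 0.45578569,  0.56502253, -0.68775645, -0.41903437],
       [-0.88982078,  0.2702553 , -0.36766975, -0.59078189],
       [-0.02187187,  0.7795586 ,  0.62594729,  0.95035415],
       [ 0.        ,  0.        ,  0.        ,  1.        ]])}
cam_lift [(0.76, [265.9, 172.8, 355.9, 267.6])]
lever_knob [(0.42, [268.2, 228.2, 279.0, 239.7])]
sample_vial [(0.92, [312.3, 191.4, 324.7, 215.3]), (0.59, [284.3, 196.8, 296.5, 222.1]), (0.49, [254.7, 222.0, 269.8, 248.3]), (0.19, [396.3, 247.0, 411.8, 261.0])]
spring_pin [(0.74, [300.1, 210.1, 327.1, 234.8])]
mallet [(0.65, [376.0, 266.9, 395.2, 300.9]), (0.6, [441.1, 278.6, 450.5, 297.4]), (0.53, [431.1, 300.0, 448.7, 320.6])]
top {'fx': 463.6274190123094, 'fy': 463.6274190123094, 'cx': 315.53828692746123, 'cy': 234.13240248872447, 'k1': -0.08786345185729429, 'world_from_camera': array([[ 3.13536571e-04,  9.98471977e-01, -5.52595043e-02,
         4.35226034e-01],
       [-9.9986
[... 468 characters left out ...]
33219783, -0.06473589,  1.46010129,  0.02158432,
        1.34988865, -0.08850776]), 'joint_velocities': array([ 2.36877841e-03,  8.60724417e-04,  1.74389054e-03, -1.14009865e-03,
        6.56442599e-05, -1.01662151e-03,  6.97066806e-05]), 'tau': array([ 1.61488538e-04, -6.24943686e+01,  4.90486133e-02, -3.91693246e+01,
        1.64255372e-02,  1.93877437e-03,  8.12495841e-06]), 'position': array([6.25023051e-01, 5.57628185e-05, 2.31338349e-01]), 'ee_rot': array([7.07091633e-01, 7.07121927e-01, 5.09515657e-05, 1.76128550e-05]), 'ft_force': array([-0.4365214 ,  0.0512053 ,  0.21471353]), 'torque': array([0.0099317 , 0.02201609, 0.03905978]), 'grasp_force': 0.0, 'grip_width': 1.002505698985468}
```

Run:
```python
import cv2
a=cv2.imread("pics/side0.png")[150:350,240:480];cv2.imwrite("pics/s1.png",cv2.resize(a,(720,600),interpolation=cv2.INTER_CUBIC))
a=cv2.imread("pics/top0.png")[110:310,230:470];cv2.imwrite("pics/t1.png",cv2.resize(a,(720,600),interpolation=cv2.INTER_CUBIC))
```

```text
(no output)
```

View pics/s1.png

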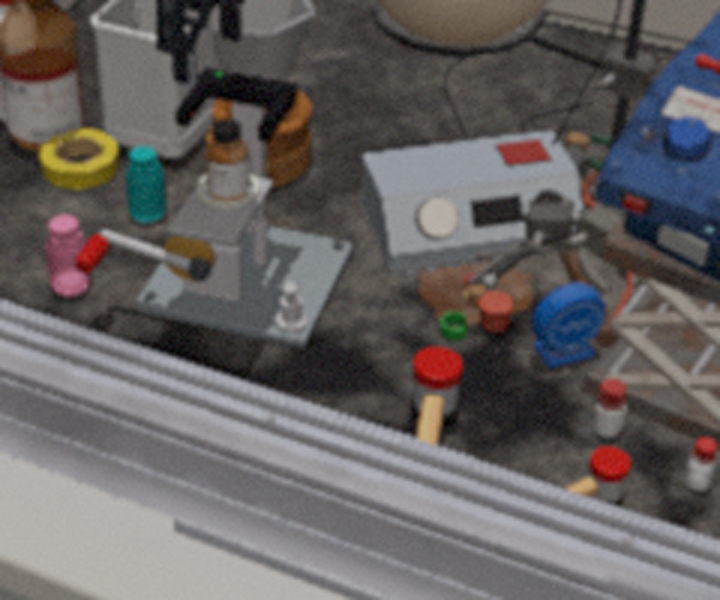

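View pics/t1.png

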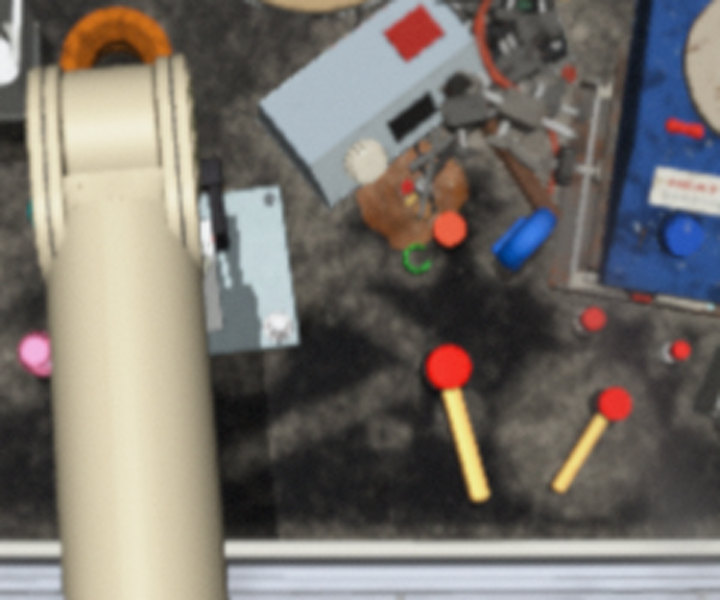

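Create h.py:
```python
import numpy as np, cv2
from workcell import manip
def ray(c,px):
    k=manip.calibration(c);T=k["world_from_camera"]
    K=np.array([[k["fx"],0,k["cx"]],[0,k["fy"],k["cy"]],[0,0,1]])
    u=cv2.undistortPoints(np.array([[px]],float),K,np.array([k["k1"],0,0,0,0.]))[0,0]
    return T[:3,3],T[:3,:3]@np.array([u[0],-u[1],-1])
def atz(c,px,z):
    o,d=ray(c,px);return (o+d*(z-o[2])/d[2]).round(4)
def tri(a,b):
    A=[];y=[]
    for c,px in(("side",a),("top",b)):
        o,d=ray(c,px);d=d/np.linalg.norm(d);P=np.eye(3)-np.outer(d,d);A.append(P);y.append(P@o)
    return np.linalg.lstsq(np.vstack(A),np.hstack(y),rcond=None)[0].round(4)
```

Run:
```python
from h import *
t=lambda x,y:(230+(x-.5)/3,110+(y-.5)/3)
s=lambda x,y:(240+(x-.5)/3,150+(y-.5)/3)
print("mal head",atz("top",t(449,367),.064),"side",atz("side",s(438,364),.064))
print("handle end",atz("top",t(481,498),.043), "axis pt",atz("top",t(455,397),.043))
print("pin",atz("top",t(277,322),.06),atz("side",s(292,287),.06),tri(s(292,287),t(277,322)))
a,b=atz("top",t(280,187),.012),atz("top",t(299,343),.012);print("edge",a,b,np.linalg.norm(a-b),np.arctan2(a[1]-b[1],a[0]-b[0]))
print("side corners",atz("side",s(303,343),.012),atz("side",s(351,243),.012),atz("side",s(140,301),.012))
print("knob",atz("side",s(92,252),.083))
for n,p in(("small",(615,404)),("clip",(417,258)),("vial",(593,319))):print(n,atz("top",t(*p),.03))
```

```text
mal head [ 0.5166 -0.2861  0.064 ] side [ 0.5134 -0.286   0.064 ]
handle end [ 0.3872 -0.3206  0.043 ] axis pt [ 0.4879 -0.2952  0.043 ]
pin [ 0.5611 -0.1168  0.06  ] [ 0.5594 -0.1191  0.06  ] [ 0.5616 -0.1173  0.0577]
edge [ 0.7048 -0.1214  0.012 ] [ 0.5441 -0.1407  0.012 ] 0.16185481148238992 0.11952707589288221
side corners [ 0.5398 -0.1402  0.012 ] [ 0.7044 -0.1179  0.012 ] [0.5263 0.0342 0.012 ]
knob [0.4987 0.0664 0.083 ]
small [ 0.4813 -0.4607  0.03  ]
clip [ 0.6293 -0.2597  0.03  ]
vial [ 0.5678 -0.4392  0.03  ]
```

Careful with the scale: turns go in shares of 180 degrees. That gives: 1.31 rad / 3.1416 = 0.417.

Emit:
move_tool(
  motion="0 0 0 0 0 -0.04 1;0 0 0.0477 -0.04 -0.02 -0.04 0.6;0 0 0.105 -0.09 -0.05 -0.04 0.6;0 0 0.1623 -0.14 -0.08 -0.02 0.6;0 0 0.2196 -0.19 -0.11 0 0.6;0 0 0.2769 -0.24 -0.14 0.03 0.6;0 0 0.3342 -0.28 -0.155 0.06 0.6;0 0 0.3915 -0.3 -0.163 0.08 0.6;0 0 0.417 -0.3 -0.163 0.08 0.6;0 0 0.417 -0.3 -0.163 0.08 0.6;0 0 0.417 -0.3 -0.163 0.08 0.6",
  clamp_n=90,
)

```text
clock: 1.98
position: [0.4624, -0.2997, 0.1517]
ee_rot: [0.991, 0.131, 0.0, 0.0]
ft_force: [0.0, -0.2, -0.3]
grip_width: 0.598
grasp_force: 0.0
```

Run:
```python
from h import *
a=manip.camera("side")[190:350,290:490];b=manip.camera("top")[110:310,230:470]
cv2.imwrite("pics/s2.png",cv2.resize(a,(750,600),interpolation=cv2.INTER_CUBIC))
cv2.imwrite("pics/t2.png",cv2.resize(b,(720,600),interpolation=cv2.INTER_CUBIC))
```

```text
(no output)
```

View pics/t2.png

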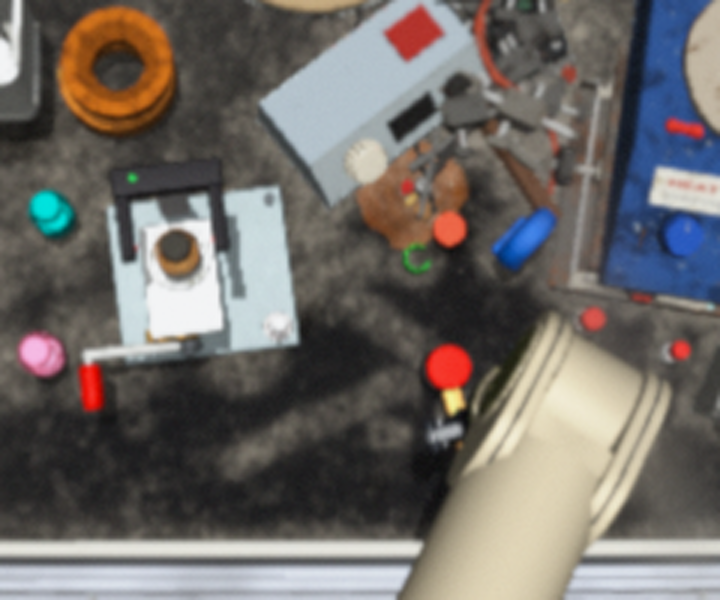

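Emit:
move_tool(
  motion="0 0 0 0 0 0.05 0.6;0 0 0 0 0 0.09 0.6;0 0 0 0 0 0.12 0.6;0 0 0 0 0 0.138 0.6;0 0 0 0 0 0.138 0.6;0 0 0 0 0 0.138 0;0 0 0 0 0 0.138 0;0 0 0 0 0 0.138 0;0 0 0 0 0 0.138 0;0 0 0 0 0 0.138 0",
  clamp_n=90,
)

```text
clock: 3.32
position: [0.4629, -0.3004, 0.0147]
ee_rot: [0.992, 0.13, 0.001, 0.001]
ft_force: [-1.4, 1.7, 5.4]
grip_width: 0.196
grasp_force: 87.3
```

Run:
```python
from h import *
t=lambda x,y:(230+(x-.5)/3,110+(y-.5)/3)
print("knob",atz("top",t(91,387),.094),"pin",atz("top",t(277,322),.06),"cap",atz("top",t(179,246),.182))
print([atz("top",t(*p),.012) for p in((280,187),(299,343),(125,362))], "pink",atz("top",t(40,354),.06))
```

```text
knob [0.4952 0.0625 0.094 ] pin [ 0.5611 -0.1168  0.06  ] cap [ 0.6184 -0.0248  0.182 ]
[array([ 0.7048, -0.1214,  0.012 ]), array([ 0.5441, -0.1407,  0.012 ]), array([0.5244, 0.0365, 0.012 ])] pink [0.5292 0.1165 0.06  ]
```

Emit:
move_tool(
  motion="0 0 0 0 0 -0.03 0;0 0 0 0 0 -0.06 0;0 0 0 0.01 -0.02 -0.09 0;0 0 0 0.035 -0.06 -0.095 0;0 0 0 0.06 -0.1 -0.095 0;0 0 0 0.08 -0.135 -0.095 0;0 0 0 0.0895 -0.151 -0.095 0;0 0 0 0.0895 -0.151 -0.095 0;0 0 0 0.0895 -0.151 -0.095 0;0 0 0 0.0895 -0.151 -0.095 0",
  clamp_n=90,
)

```text
clock: 4.58
position: [0.5092, -0.1323, 0.1083]
ee_rot: [0.992, 0.129, -0.0, 0.0]
ft_force: [-0.0, -0.1, -3.0]
grip_width: 0.196
grasp_force: 88.1
```

Run:
```python
from h import *
a=manip.camera("side")[170:290,260:420];b=manip.camera("top")[150:270,240:400]
im=np.vstack([cv2.resize(x,(400,300),interpolation=cv2.INTER_CUBIC) for x in(a,b)])
cv2.imwrite("pics/c3.png",im)
for c in("side","top"):print([(round(d["confidence"],2),d["bbox"]) for d in manip.outline_of(c,"mallet")])
```

```text
[(0.55, [431.5, 301.2, 446.4, 317.8]), (0.5, [326.3, 223.0, 349.2, 260.0])]
[(0.62, [413.8, 238.2, 438.9, 270.7])]
```

View pics/c3.png

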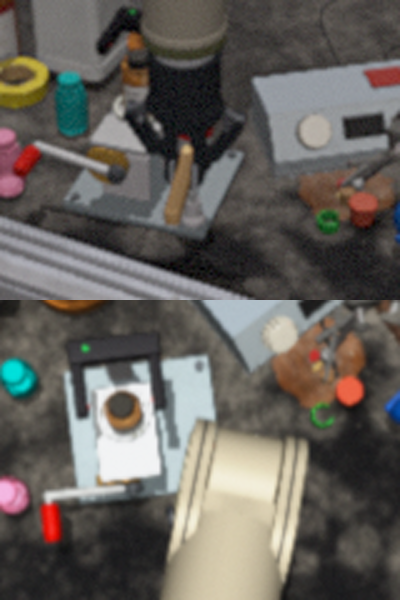

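Emit:
move_tool(
  motion="0 0 0 0 0 0.015 0;0 0 0 0 0 0.028 0;0 0 0 0 0 0.033 0;0 0 0 0 0 0.038 0;0 0 0 0 0 0.042 0;0 0 0 0 0 0.045 0;0 0 0 0 0 0.047 0;0 0 0 0 0 0.047 0",
  clamp_n=100,
)

```text
clock: 5.78
position: [0.5098, -0.1311, 0.0614]
ee_rot: [0.992, 0.13, 0.0, 0.0]
ft_force: [-1.6, 1.2, 0.6]
grip_width: 0.193
grasp_force: 98.9
```

Emit:
move_tool(
  motion="0 0 0 0 0 0.002 0;0 0 0 0 0 0.002 0",
  clamp_n=100,
)

```text
clock: 6.02
position: [0.5097, -0.1312, 0.0603]
ee_rot: [0.992, 0.13, 0.0, 0.0]
ft_force: [-6.9, -0.5, 13.4]
grip_width: 0.194
grasp_force: 100.9
```

Emit:
move_tool(
  motion="0 0 0 0 0 0.002 0;0 0 0 0 0 0.002 0",
  clamp_n=100,
)

```text
clock: 6.28
position: [0.5102, -0.1314, 0.059]
ee_rot: [0.992, 0.13, 0.001, 0.0]
ft_force: [-9.2, -0.7, 19.3]
grip_width: 0.194
grasp_force: 101.9
```

Emit:
move_tool(
  motion="0 0 0 0 0 0.002 0;0 0 0 0 0 0.002 0",
  clamp_n=100,
)

```text
clock: 6.52
position: [0.5102, -0.1315, 0.0574]
ee_rot: [0.992, 0.13, 0.001, 0.0]
ft_force: [-12.4, 0.2, 23.5]
grip_width: 0.192
grasp_force: 103.3
```

Emit:
move_tool(
  motion="0 0 0 0 0 -0.03 0;0 0 0 0 0 -0.05 0;0 0 0 -0.02 0.03 -0.05 0;0 0 0 -0.045 0.07 -0.05 0;0 0 0 -0.07 0.11 -0.05 0;0 0 0 -0.0895 0.151 -0.05 0;0 0 0 -0.0895 0.151 -0.05 0;0 0 0 -0.0895 0.151 -0.05 0",
  clamp_n=90,
)

```text
clock: 7.52
position: [0.4621, -0.2994, 0.1048]
ee_rot: [0.992, 0.13, -0.0, -0.0]
ft_force: [-0.8, 1.1, -3.2]
grip_width: 0.191
grasp_force: 99.3
```

Run:
```python
from h import *
a=manip.camera("side")[190:310,300:460];b=manip.camera("top")[170:250,260:367]
im=np.vstack([cv2.resize(a,(560,420),interpolation=cv2.INTER_CUBIC),cv2.resize(b[25:],(560,170*1),interpolation=cv2.INTER_CUBIC)])
cv2.imwrite("pics/c4.png",im)
```

```text
(no output)
```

View pics/c4.png

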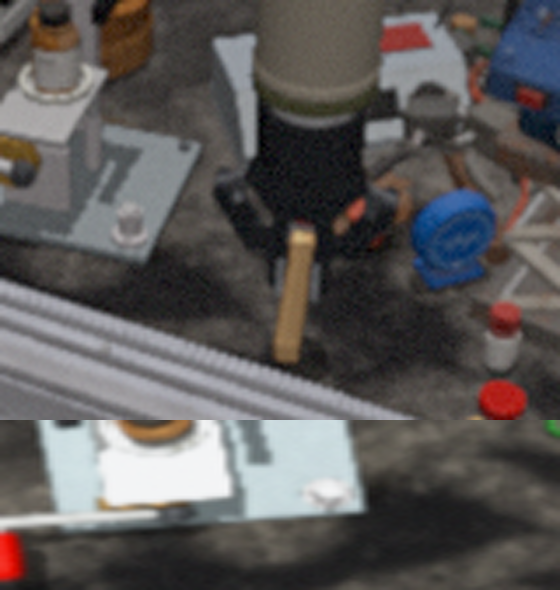

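Emit:
move_tool(
  motion="0 0 0 0 0 0.04 0;0 0 0 0 0 0.07 0;0 0 0 0 0 0.083 0;0 0 0 0 0 0.089 0;0 0 0 0 0 0.089 0;0 0 0 0 0 0.089 0",
  clamp_n=60,
)

```text
clock: 8.38
position: [0.4627, -0.3003, 0.0173]
ee_rot: [0.992, 0.13, 0.001, 0.0]
ft_force: [-1.0, 0.1, -2.0]
grip_width: 0.192
grasp_force: 99.2
```

Emit:
move_tool(
  motion="0 0 0 0 0 0 0.3;0 0 0 0 0 0 0.6;0 0 0 0 0 0 0.6;0 0 0 0 0 0 0.6;0 0 0 0 0 -0.03 0.6;0 0 0 0 0 -0.08 0.6;0 0 0 0 0 -0.12 0.6;0 0 0 0 0 -0.15 0.6;0 0 0 0 0 -0.15 0.6",
)

```text
clock: 9.5
position: [0.4632, -0.3007, 0.1689]
ee_rot: [0.992, 0.13, 0.002, 0.001]
ft_force: [0.6, -0.0, -1.0]
grip_width: 0.605
grasp_force: 0.0
```

Scaled: 0.147 rad / 3.1416 = 0.0468.

Emit:
move_tool(
  motion="0 0 0 0.012 -0.04 0 0.5;0 0 0.0064 0.035 -0.095 0 0.5;0 0 0.0159 0.055 -0.15 0 0.5;0 0 0.0255 0.075 -0.205 0 0.5;0 0 0.035 0.095 -0.26 0 0.5;0 0 0.0414 0.115 -0.31 0 0.5;0 0 0.0468 0.127 -0.344 0 0.5;0 0 0.0468 0.127 -0.344 0 0.5;0 0 0.0468 0.127 -0.344 0 0.5;0 0 0.0468 0.127 -0.344 0 0.5",
)

```text
clock: 10.75
position: [0.4959, 0.0638, 0.166]
ee_rot: [0.998, 0.056, -0.0, 0.0]
ft_force: [-0.1, -0.0, 0.7]
grip_width: 0.502
grasp_force: 0.0
```

Run:
```python
from h import *
a=manip.camera("side")[170:290,230:390];b=manip.camera("top")[180:300,230:470]
im=np.vstack([cv2.resize(a,(440,330),interpolation=cv2.INTER_CUBIC),cv2.resize(b,(440,220),interpolation=cv2.INTER_CUBIC)])
cv2.imwrite("pics/c5.png",im)
```

```text
(no output)
```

View pics/c5.png

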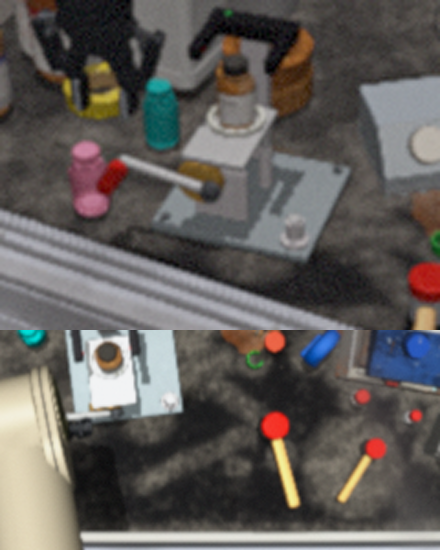

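Emit:
move_tool(
  motion="0 0 0 0 0 0.02 0.4;0 0 0 0 0 0.05 0.4;0 0 0 0 0 0.07 0.4;0 0 0 0 0 0.085 0.4;0 0 0 0 0 0.095 0.4;0 0 0 0 0 0.102 0.4;0 0 0 0 0 0.102 0.4",
)

```text
clock: 11.72
position: [0.496, 0.0651, 0.0642]
ee_rot: [0.998, 0.057, -0.0, 0.0]
ft_force: [1.0, 0.2, 0.5]
grip_width: 0.4
grasp_force: 0.0
```

Emit:
move_tool(
  motion="0 0 0 0 0 0 0.2;0 0 0 0 0 0 0;0 0 0 0 0 0 0;0 0 0 0 0 0 0",
  clamp_n=30,
)

```text
clock: 12.22
position: [0.4963, 0.0654, 0.0646]
ee_rot: [0.998, 0.057, 0.0, -0.0]
ft_force: [-0.6, 1.7, 2.0]
grip_width: 0.244
grasp_force: 29.5
```

Emit:
move_tool(
  motion="0 0 0 0 0.0019 -0.0085 0;0 0 0 0 0.0045 -0.0168 0;0 0 0 0 0.0079 -0.0249 0;0 0 0 0 0.0119 -0.0326 0;0 0 0 0 0.0166 -0.04 0;0 0 0 0 0.0219 -0.0469 0;0 0 0 0 0.0278 -0.0533 0;0 0 0 0 0.0342 -0.0592 0;0 0 0 0 0.0342 -0.0592 0",
  clamp_n=45,
)

```text
clock: 13.35
position: [0.5004, 0.0313, 0.1245]
ee_rot: [0.998, 0.057, 0.001, -0.0]
ft_force: [1.5, 4.5, 1.6]
grip_width: 0.241
grasp_force: 44.6
```

Emit:
move_tool(
  motion="0 0 0 0 0.0069 -0.0053 0;0 0 0 0 0.0143 -0.01 0;0 0 0 0 0.022 -0.014 0;0 0 0 0 0.0301 -0.0174 0;0 0 0 0 0.0384 -0.02 0;0 0 0 0 0.0469 -0.0219 0;0 0 0 0 0.0556 -0.023 0;0 0 0 0 0.0643 -0.0234 0;0 0 0 0 0.0643 -0.0234 0;0 0 0 0 0.0643 -0.0234 0",
)

```text
clock: 14.6
position: [0.5082, -0.0325, 0.1479]
ee_rot: [0.998, 0.057, 0.001, -0.0]
ft_force: [4.5, 2.4, 3.4]
grip_width: 0.24
grasp_force: 44.8
```

Run:
```python
from h import *
a=manip.camera("side")[150:270,240:400];b=manip.camera("top")[140:300,230:470]
im=np.vstack([cv2.resize(a,(400,300),interpolation=cv2.INTER_CUBIC),cv2.resize(b,(400,267),interpolation=cv2.INTER_CUBIC)])
cv2.imwrite("pics/c6.png",im)
```

```text
(no output)
```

View pics/c6.png

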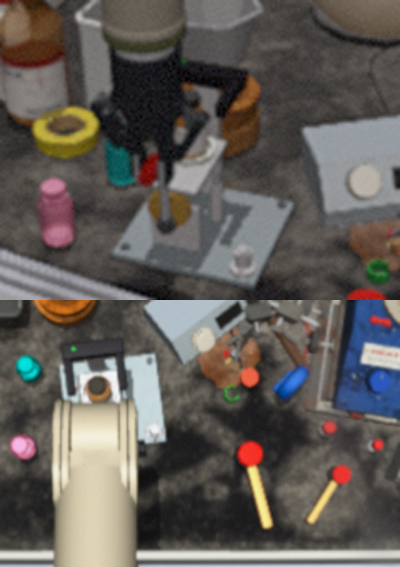

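```bash
python3 -c "
from workcell import manip
print(manip.hand_in())"
```

```text
the job is handed in; nothing more can be done
None
```

The job is handed in, with no verdict returned: the pin is knocked home, the mallet stands on the worktop clear of the lift, and the gripper holds the lever straight up with the vial still standing on its table.

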